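# Unclip the carrier's swing bar and slide the screw tub out to its green ring

## Task

The tub of screws has travelled locked in the bay of the blue parts carrier: snap the swing bar forward out of its spring clip and swing it open until it stands about square to the carrier, or farther. Then slide the tub out along the deck, without lifting or tipping it, until it stands centred in the green ring, and leave the bar open. Do not knock or shift the glue bottle, the multimeter or the wheel standing round the carrier.

Things in the scene. Friction and masses are not known exactly. Their poses are not given: they have to be found in the camera images.
- carrier: Parts carrier of blue sheet steel, too heavy to shift. Origin on the table, below the axis of the closed bar; x points to its back, y to its left seen from the front, z up. Deck from x = -105 to +150 mm and y = -125 to +125 mm, flat top at z = 12 mm; a lip along its front edge rises to z = 15.5 mm. Behind the bar (x > 0) lies the walled bay, in front of it the open deck.
- bay (a point): Centre of the bay floor, in the middle of a thin white printed ring: carrier frame (58, 0, 12) mm. Back wall: inner face at carrier x = 147 mm, top 58 mm above the table. Side walls: inner faces at y = -83 and +83 mm, from x = 18 mm back, top 54 mm above the table. The bay's front is closed only by the bar.
- bar (a joint): Swing bar: round aluminium tube, 16 mm diameter, axis 46 mm above the table, reaching 275 mm from its upright hinge pin. Value: 0 = closed, in the clip (the start); it grows as the free end swings forward (to carrier -x); pi/2 = square to the carrier, pointing straight forward; stop at 1.8. Light friction: it stays where it is left. It can be pushed anywhere along its length.
- bar_hinge (a point): Point on the upright hinge pin of the bar, at the height of the bar's axis: carrier frame (0, 100, 46) mm. Bracket and pin head reach 72 mm above the table there.
- bar_sleeve (a point): Moves with the bar: middle of the black rubber sleeve on its free end, on the bar's axis, 246 mm from the hinge pin. Sleeve 58 mm long, 22 mm diameter, to the right of the clip. The space behind, in front, above and below is open (the deck's right edge lies under its inner end): fingertips can hook behind it from above.
- clip (a point): Centre of the sprung steel C-clip, on the axis of the closed bar: carrier frame (0, -100, 46) mm, 200 mm from the hinge. Two sprung jaws 18 mm wide along the bar, reaching 14 mm in front of its axis, mouth to carrier -x; a post 20 mm wide behind it (x = 12 to 15 mm, top 68 mm above the table). About 10 N forward at the sleeve snaps the bar past the lips; then it is free within 15 mm.
- tub: The tub of screws: squat round white tub with an orange lid (fixed on), 42 mm high, 56 mm diameter up to 34 mm, lid 61 mm diameter above that; about 0.25 kg; slides easily on the deck (friction about 0.25). Origin at the centre of its underside; it stands upright on the deck in the bay, roughly on a thin white printed ring.
- green_ring: Green ring printed on the deck in front of the bar, flat, inner diameter 68 mm, outer 78 mm. Origin at its centre, on the deck.
- glue_bottle: Bystander: cream glue bottle with red cap, standing upright on the table right of the carrier; 36 mm diameter, 118 mm high. Origin under its centre.
- multimeter: Bystander: blue-grey multimeter lying on its back on the table to the right in front of the carrier, 138 x 70 x 44 mm. Origin under its centre, x along its length.
- wheel: Bystander: yellow wheel with black tyre lying flat on the table left of the carrier, 65 mm diameter, 26 mm thick. Origin under its centre.
Things that resemble listed ones, but are neither listed nor needed, are in the scene too. What is shaped like the tub but grey or turquoise is not meant.

How it is judged:
By the outcome, as a careful person would: the job done as asked, in the order asked, and still so for the second after the job is handed in, with the robot touching nothing.
It also fails if it takes over 48 s, if anything falls off the work surface, if the arm or the gripper's body presses on something with over 40 N, if the wrist force passes 120 N, or if a joint passes its speed limit or range.

## Robot

A 7-joint arm with a two-finger parallel gripper is mounted at the origin on the work surface; the furniture and walls round the work are solid. World frame = base frame: x ahead of the robot, y to its left, z up, the work surface at z = 0. Lengths are in m, angles in rad, forces in N, time in s.
With the tool pointing down it reaches from about 0.4 to 0.875 m from the base axis. Payload 19.3 kg.
Tool frame: the origin (TCP) lies on the centre line of the jaws, within the pads' length; the fingertips stand 19 mm ahead of it and the grasp point (between the pads) is the TCP; z points along the fingers, y is the line along which they close (so a half turn about z gives the same grasp; the last joint's range is limited). The gripper opens to 85 mm and grips with 20 to 120 N. Pads are 22 mm wide; open, the fingers measure 114 mm over their backs; the gripper's body (76 mm by 85 mm) begins 54 mm behind the grasp point. The pads swing forward as they close: fully open they stand 13 mm farther back than shut.
Start: joints at [1.196, 0.521, -0.036, 1.599, 0.021, 1.021, -0.113], TCP at [0.188, -0.596, 0.226] pointing down, gripper open.
Joint ranges: [-2.91, 2.91], [-0.3, 2.13], [-1.5, 1.42], [0.17, 2.43], [-1.26, 4.41], [0.16, 1.93], [-2.52, 2.52]. Speed limits (rad/s): [1.89, 1.89, 2.39, 2.39, 3.01, 3.01, 3.01].

## Interface

Orientations are given as a unit quaternion [x, y, z, w].
In Python, from plant import manip gives the robot as it stands. The module is installed in compiled form; this text tells all that it offers.
- The arm moves only by the shell command python3 -m handwheel 'ROWS' [OPENING] [FORCE]. ROWS is JSON, a list of rows, each a list of 2 entries, a list of its own where there are three numbers: the shift along the tool's x, y, z in units of 1000 mm (1.0 is 1000 mm), then the turn, a rotation vector about the tool's x, y, z in units of 180 degrees (1.0 is 180 degrees). In form: [[[tx, ty, tz], [rx, ry, rz]], ...]. A call has exactly 10 rows; each row shifts and turns the commanded pose from where the row before left it, along the tool's axes as they then stand; what a row does not reach is not made up. A row lasts 1/12 s, in which the tool goes at most 41.7 mm and 7.16 degrees, less where a joint would pass 70% of its speed; a pose out of reach is approached as far as the arm can. A call with a number of a shift or a turn outside -1 to 1 is refused whole. A call with a gripper value outside its range is refused whole. OPENING is the closure in counts, from 0 (fully open) to 255 (shut), set as the call begins (- or left out, the last holds). The fingers move at their own pace and stop on an object; FORCE is the grip in N (left out, the last holds). Time passes only in rows, so rows that do not move let the fingers close, or fill a call up. It gives the time, the measured TCP pose, the force, the opening and the grip force at its end, in the units of the state.
- manip.get_obs(): the state, without advancing time (a new reading comes with each control period).
- manip.get_image(name): name is "scene" or "top"; returns a dict with "color" (480x640x3 uint8, red, green, blue), "mtx" (3x3 intrinsics, pixels), "R" (3x3) and "t" (3): a world point X has camera coordinates R X + t. Camera axes: x right, y down, z forward; pixel columns grow to the right and rows downward; lengths in m; the calibration is good to about 2 mm. A picture is of the moment at which its call begins. There is no depth.
- manip.sign_off(): hands the job in; it is judged then, once.
The state is a dict: "time": time; "joints": joint angles; "qvel": joint speeds; "effort": joint torques, N m; "ee_pos": TCP position; "eef_rot": TCP orientation; "force": force on the tool from outside, world axes, zero at the start; "moment": the same for the moment, N m; "grip_width": finger opening in m; "finger_force": force on a finger pad.
Only numpy, scipy, OpenCV 4.12 (cv2) and the standard library are available. Lean on these libraries where they do the work, as an engineer would, in place of code of your own. Each camera call takes 0.05 s, during which the arm holds its last target. There are 200 camera calls.

## Working session

There is one attempt and no reset: what is moved stays moved. The work goes in short steps, Python scripts to look and compute and a shell command to move; the robot and the scene stay as the last step left them, time stands still between calls to the robot, and variables do not carry over. Pictures are saved under pics/ and viewed, at most 10 in all, crops included, and the job is handed in when it is done.

```bash
mkdir -p pics
python3 - <<'E'
from plant import manip
import cv2,pickle
o=manip.get_obs();print(o)
for n in("scene","top"):
    d=manip.get_image(n);pickle.dump(d,open(n+".pkl","wb"));cv2.imwrite(f"pics/{n}0.png",d["color"][:,:,::-1]);print(n,d["mtx"].tolist(),d["R"].tolist(),d["t"].tolist())
E
```

```text
{'time': 0.0, 'joints': array([ 1.19580058,  0.52199395, -0.03637312,  1.60003419,  0.02122534,
        1.02111392, -0.11276006]), 'qvel': array([-1.85737935e-03,  1.81408289e-03, -1.58000201e-04, -6.81929520e-05,
       -6.00341463e-04,  1.27127596e-03,  2.92084149e-04]), 'effort': array([-1.76368743e-03, -9.27115846e+01,  1.97728246e+00, -3.69933665e+01,
        1.74145232e-02,  8.10366852e-03, -4.52430481e-05]), 'ee_pos': array([ 0.18743335, -0.59585135,  0.22552836]), 'eef_rot': array([ 9.88403408e-01,  1.51849811e-01, -1.29373436e-04, -5.67159579e-04]), 'force': array([-0.36873685,  0.23530238,  0.85389111]), 'moment': array([-0.10353092, -0.01362361,  0.02090435]), 'finger_force': 0.0, 'grip_width': 0.08524333983215474}
scene [[487.7248599478459, 0.0, 310.6661709449336], [0.0, 487.7248599478459, 237.38488495940433], [0.0, 0.0, 1.0]] [[-0.6539465720075167, -0.7562550134406635, -0.02079027670521906], [-0.5413350279533629, 0.4869453529608619, -0.6854492036180023], [0.5284981253234012, -0.4369926519698969, -0.7278235731645184]] [0.4830274950256231, 0.33352253842901103, 0.6357339165918989]
top [[501.07529107994236, 0.0, 316.2057593424934], [0.0, 501.07529107994236, 245.42139883271636], [0.0, 0.0, 1.0]] [[0.017768262421940698, -0.999429621101195, -0.028717961557655117], [-0.9963782253007324, -0.01531060918196524, -0.08364219863825004], [0.08315480140718515, 0.030100128106023572, -0.996081955107577]] [0.10370254996799967, 0.662113276943765, 0.9920817351629515]
```

View pics/top0.png

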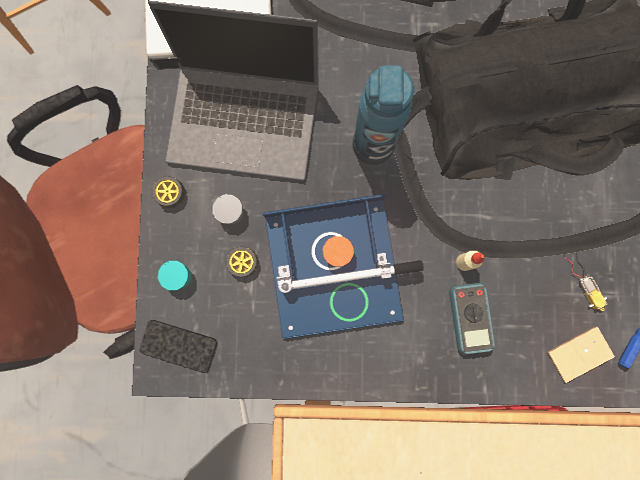

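View pics/scene0.png

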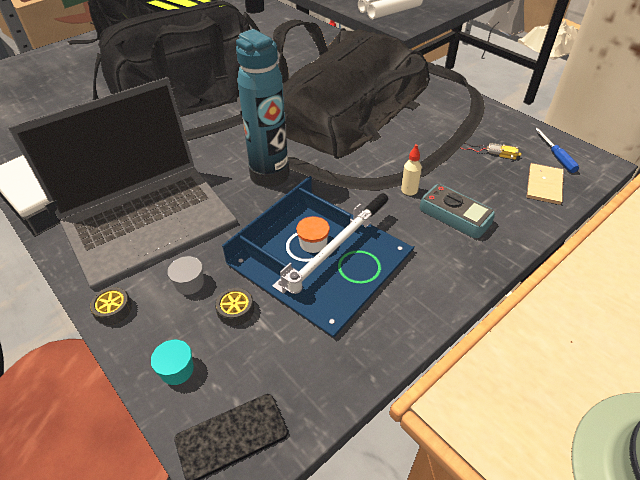

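What could be taken for the tub (top view): orange-lidded white tub (338,251) in the bay; grey one (228,209); turquoise one (173,276). I choose the orange one, as described. There are two wheels, at (241,262) and (168,192), and neither is to be touched. Next I measure and check a crop.

```bash
cat > h.py <<'E'
import numpy as np,cv2,pickle
from plant import manip
def ray(d,uv,z):
    K,R,t=map(np.array,(d["mtx"],d["R"],d["t"]))
    C=-R.T@t; r=R.T@np.linalg.inv(K)@np.array([uv[0],uv[1],1.]); return C+r*(z-C[2])/r[2]
def proj(d,X):
    p=np.array(d["mtx"])@(np.array(d["R"])@np.array(X)+np.array(d["t"]));return p[:2]/p[2]
def mask(d,lo,hi,box=None):
    m=cv2.inRange(cv2.cvtColor(d["color"],cv2.COLOR_RGB2HSV),lo,hi)
    if box: k=np.zeros_like(m);k[box[1]:box[3],box[0]:box[2]]=255;m&=k
    return m
def cen(m):
    c=max(cv2.findContours(m,0,2)[0],key=cv2.contourArea);h=cv2.convexHull(c);M=cv2.moments(h)
    return np.array([M["m10"]/M["m00"],M["m01"]/M["m00"]]),c
ORANGE=((5,150,120),(16,255,255)); GREEN=((55,120,90),(80,255,255)); BLUE=((100,110,30),(118,255,160))
BT=(255,185,430,345); BS=(215,170,420,340)
E
python3 - <<'E'
from h import *
T=pickle.load(open("top.pkl","rb"));S=pickle.load(open("scene.pkl","rb"))
for n,d,b in(("top",T,BT),("scene",S,BS)):
    for nm,c,z in(("tublid",ORANGE,.054),("ring",GREEN,.012)):
        u,_=cen(mask(d,*c,b));print(n,nm,u,ray(d,u,z)[:2])
m=mask(T,*BLUE,BT);
# front edge
pts=[(u,np.where(m[:,u])[0].max()) for u in range(292,396) if m[:,u].any()]
l=cv2.fitLine(np.float32(pts),cv2.DIST_HUBER,0,.01,.01).ravel();print("front",l)
P=[ray(T,(u,l[3]+(u-l[2])*l[1]/l[0]+.5),.0155)[:2] for u in(292,395)];e=P[1]-P[0];print(P,"yaw front", np.arctan2(e[0],-e[1]))
# right edge below bar, left edge
for nm,f in(("right",max),("left",min)):
    q=[(f(np.where(m[v])[0]),v) for v in range(296,316)]
    l=cv2.fitLine(np.float32(q),cv2.DIST_HUBER,0,.01,.01).ravel()
    P=[ray(T,(l[2]+(v-l[3])*l[0]/l[1]+(.5 if nm=="right" else -.5),v),.012)[:2] for v in(296,316)];print(nm,P)
w=mask(T,(0,0,170),(180,50,255),(285,260,395,295));v,u=np.where(w);l=cv2.fitLine(np.float32(np.c_[u,v]),cv2.DIST_HUBER,0,.01,.01).ravel()
P=[ray(T,(u,l[3]+(u-l[2])*l[1]/l[0]),.05)[:2] for u in(295,385)];e=P[1]-P[0];print("bar",P,np.arctan2(e[0],-e[1]))
k=mask(T,(0,0,0),(180,255,45),(393,255,430,282));u,c=cen(k);print("sleeve",u,cv2.contourArea(c),ray(T,u,.046)[:2])
for uv in((470,260),(473,320),(241,262)):print(uv,ray(T,uv,.03)[:2])
c=np.hstack([cv2.resize(T["color"][180:350,250:430],None,fx=2.2,fy=2.2,interpolation=2),cv2.resize(S["color"][175:345,220:400],None,fx=2.2,fy=2.2,interpolation=2)])
cv2.imwrite("pics/crop.png",c[:,:,::-1])
E
```

```text
top tublid [331.37207602 254.98464912] [0.63966431 0.08347927]
top ring [357.37344398 314.01521438] [0.5223289  0.02849003]
scene tublid [312.50858314 229.0914681 ] [0.64419097 0.07566774]
scene ring [359.06952118 266.61249233] [0.54595761 0.04894197]
front [ 9.8831385e-01 -1.5243261e-01  3.3200000e+02  2.0200000e+02]
[array([0.73743229, 0.16683963]), array([ 0.77353725, -0.04649679])] yaw front 0.1676509697195163Traceback (most recent call last):
  File "<stdin>", line 13, in <module>
ValueError: max() iterable argument is empty
```

Run:
```python
from h import *
T=pickle.load(open("top.pkl","rb"));S=pickle.load(open("scene.pkl","rb"))
for d,L in((T,[(310,310),(380,300),(340,330),(300,215),(300,350),(420,330),(338,251),(345,258),(332,296),(366,302),(340,278),(408,268)]),(S,[(330,290),(313,225),(345,275),(379,270)])):
    h=cv2.cvtColor(d["color"],cv2.COLOR_RGB2HSV);print([(p,h[p[1],p[0]].tolist()) for p in L])
c=np.hstack([cv2.resize(T["color"][180:350,250:430],None,fx=2.2,fy=2.2,interpolation=2),cv2.resize(S["color"][175:345,220:400],None,fx=2.2,fy=2.2,interpolation=2)])
cv2.imwrite("pics/crop.png",c[:,:,::-1])
```

```text
[((310, 310), [106, 89, 134]), ((380, 300), [106, 88, 133]), ((340, 330), [105, 29, 70]), ((300, 215), [111, 53, 77]), ((300, 350), [10, 19, 119]), ((420, 330), [7, 20, 116]), ((338, 251), [12, 146, 247]), ((345, 258), [12, 142, 247]), ((332, 296), [66, 116, 231]), ((366, 302), [65, 121, 237]), ((340, 278), [23, 4, 248]), ((408, 268), [8, 29, 71])]
[((330, 290), [104, 134, 114]), ((313, 225), [12, 172, 255]), ((345, 275), [77, 144, 150]), ((379, 270), [65, 157, 243])]
```

View pics/crop.png

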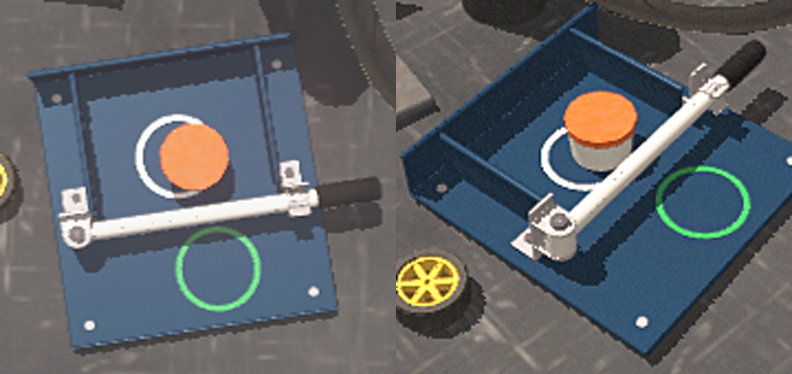

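The crop shows the orange-lidded white tub off its white ring, to the right and behind the bar. The hinge is at top pixel (285,287), the clip at about (383,272), the sleeve at (408,268) and the green ring at (349,302). I'll loosen the masks.

```bash
sed -i 's/^ORANGE.*/ORANGE=((5,100,120),(18,255,255)); GREEN=((50,75,60),(85,255,255)); BLUE=((98,50,20),(120,255,190))/' h.py
python3 - <<'E'
from h import *
T=pickle.load(open("top.pkl","rb"));S=pickle.load(open("scene.pkl","rb"))
for n,d,b in(("top",T,BT),("scene",S,BS)):
    for nm,c,z in(("tublid",ORANGE,.054 if n=="top" else .05),("ring",GREEN,.012)):
        u,_=cen(mask(d,*c,b));print(n,nm,u,ray(d,u,z)[:2])
m=mask(T,*BLUE,BT)
def line(q): return cv2.fitLine(np.float32(q),cv2.DIST_HUBER,0,.01,.01).ravel()
l=line([(u,np.where(m[:,u])[0].max()) for u in range(292,396)])
P=[ray(T,(u,l[3]+(u-l[2])*l[1]/l[0]+.5),.012)[:2] for u in(292,395)];e=P[1]-P[0];print("front",P,"yaw", np.arctan2(e[0],-e[1]))
for nm,f,o in(("right",max,.5),("left",min,-.5)):
    l=line([(f(np.where(m[v])[0]),v) for v in range(294,316)])
    P=[ray(T,(l[2]+(v-l[3])*l[0]/l[1]+o,v),.012)[:2] for v in(294,316)];print(nm,P)
w=mask(T,(0,0,170),(180,50,255),(296,265,374,290));w=cv2.morphologyEx(w,cv2.MORPH_OPEN,np.ones((3,3)))
q=[(u,np.where(w[270:,u])[0].mean()+270) for u in range(296,374)];l=line(q)
P=[ray(T,(u,l[3]+(u-l[2])*l[1]/l[0]),.05)[:2] for u in(285,383)];e=P[1]-P[0];print("bar",P,np.arctan2(e[0],-e[1]))
k=mask(T,(0,0,0),(180,255,60),(393,255,430,271));u,c=cen(k);print("sleeve",u,cv2.contourArea(c),cv2.boundingRect(c),ray(T,u,.046)[:2])
for uv,z in(((470,260),.05),((460,262),0.),((473,320),.03),((241,262),.026)):print(uv,ray(T,uv,z)[:2])
# corner nuts/two-view: triangulate hinge top
t,s=(285,287),(220+155/2.2,175+220/2.2);print("hinge top z=.072",ray(T,t,.072)[:2],ray(S,s,.072)[:2])
E
```

```text
top tublid [337.8502924  250.92116959] [0.64794661 0.07075495]
top ring [348.76475694 302.00810185] [0.54640349 0.04636293]
scene tublid [312.5149925  229.15492254] [0.64704743 0.07326454]
scene ring [358.9579743  266.51987906] [0.54625077 0.04893839]
front [array([0.47287116, 0.16133387]), array([ 0.50836252, -0.04818172])] yaw 0.167804260101025
right [array([ 0.56458943, -0.05534315]), array([ 0.5200897 , -0.06360351])]
left [array([0.56002731, 0.19603825]), array([0.51518633, 0.18923284])]
bar [array([0.57812976, 0.17464273]), array([ 0.61016131, -0.01919652])] 0.16376801736512972
sleeve [418.93333333 269.53333333] 4.0 (415, 269, 8, 2) [ 0.61401759 -0.09066558]
(470, 260) [ 0.6343576 -0.1902153]
(460, 262) [ 0.63283029 -0.18337405]
(473, 320) [ 0.51584942 -0.20072685]
(241, 262) [0.62414108 0.26821341]
hinge top z=.072 [0.57476308 0.17256386] [0.57513763 0.18362309]
```

Carrier frame: origin at world (.594,.0757), yaw .166 rad. In carrier mm the tub is at (52,-12), the ring at (-52,-20) and the glue bottle near (-4,-266). With the tool turned +8°, its axes are carrier (x, -y, -z). I start the approach with the gripper shut.

```bash
cat > w.py <<'E'
import numpy as np
from plant import manip
o=manip.get_obs();c,s=np.cos(.166),np.sin(.166);d=o["ee_pos"]-[.594,.0757,0]
q=o["eef_rot"];print("CARRIER mm",np.round(1e3*np.array([c*d[0]+s*d[1],-s*d[0]+c*d[1],d[2]]),1),"yaw err deg",round(np.degrees(2*np.arctan2(q[1],q[0])-.166),2),"tilt",np.round(q[2:],4),"F",np.round(o["force"],1),"t",round(o["time"],2),"w",round(o["grip_width"],4),o["finger_force"])
E
python3 -m handwheel '[[[0,0,0],[0,0,0.022]],[[0,0,0],[0,0,0.022]],[[0.028,-0.0226,0],[0,0,0]],[[0.028,-0.0226,0],[0,0,0]],[[0.028,-0.0226,0],[0,0,0]],[[0.028,-0.0226,0],[0,0,0]],[[0.028,-0.0226,0],[0,0,0]],[[0.028,-0.0226,0],[0,0,0]],[[0.028,-0.0226,0],[0,0,0]],[[0.028,-0.0226,0],[0,0,0]]]' 255 30; python3 w.py
```

```text
time: 0.93
ee_pos: [0.3792, -0.3792, 0.226]
eef_rot: [0.997, 0.083, -0.0, -0.0]
force: [1.9, -0.8, -0.1]
grip_width: 0.0002
finger_force: 0.0
CARRIER mm [-287.  -413.2  226. ] yaw err deg 0.02 tilt [-0.0001 -0.0001] F [ 1.9 -0.8 -0.1] t 0.93 w 0.0002 0.0
```

```bash
python3 -m handwheel '[[[0.033,-0.026,0],[0,0,0]],[[0.033,-0.026,0],[0,0,0]],[[0.033,-0.026,0],[0,0,0]],[[0.033,-0.026,0],[0,0,0]],[[0.033,-0.026,0],[0,0,0]],[[0.033,-0.026,0],[0,0,0]],[[0.033,-0.026,0],[0,0,0]],[[0.033,-0.026,0],[0,0,0]],[[0.033,-0.026,0],[0,0,0]],[[0.033,-0.026,0],[0,0,0]]]'; python3 w.py
```

```text
time: 1.77
ee_pos: [0.6594, -0.0704, 0.2258]
eef_rot: [0.997, 0.083, -0.0, 0.0]
force: [-0.2, -0.3, 0.1]
grip_width: 0.0002
finger_force: 0.0
CARRIER mm [  40.3 -154.9  225.8] yaw err deg 0.03 tilt [-0.0003  0.    ] F [-0.2 -0.3  0.1] t 1.77 w 0.0002 0.0
```

```bash
python3 -m handwheel '[[[0.001,-0.001,0.026],[0,0,0]],[[0,-0.001,0.026],[0,0,0]],[[0,-0.001,0.026],[0,0,0]],[[0,-0.001,0.026],[0,0,0]],[[0,0,0.026],[0,0,0]],[[0,0,0.02],[0,0,0]],[[0,0,0.015],[0,0,0]],[[0,0,0.012],[0,0,0]],[[0,0,0],[0,0,0]],[[0,0,0],[0,0,0]]]'; python3 w.py
python3 - <<'E'
from h import *
d=manip.get_image("scene");cv2.imwrite("pics/s1.png",cv2.resize(d["color"][120:340,215:445],None,fx=2.5,fy=2.5)[:,:,::-1])
E
```

```text
time: 2.6
ee_pos: [0.6586, -0.0681, 0.0489]
eef_rot: [0.997, 0.083, -0.0, -0.0]
force: [0.1, -1.0, 0.5]
grip_width: -0.0003
finger_force: 0.0
CARRIER mm [  40.  -152.5   48.9] yaw err deg 0.03 tilt [-0.0004 -0.0001] F [ 0.1 -1.   0.5] t 2.6 w -0.0003 0.0
```

View pics/s1.png

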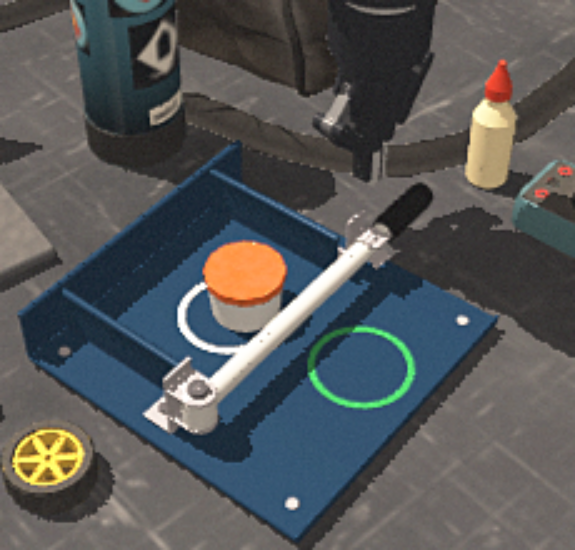

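The fingers (crop 365,170) stand behind the sleeve (405,210), clear of the clip post and the glue bottle (490,160). I push forward gently.

```bash
python3 -m handwheel '[[[-0.007,0,0],[0,0,0]],[[-0.007,0,0],[0,0,0]],[[-0.005,0,0],[0,0,0]],[[-0.005,0,0],[0,0,0]],[[-0.005,0,0],[0,0,0]],[[-0.005,0,0],[0,0,0]],[[-0.005,0,0],[0,0,0]],[[-0.005,0,0],[0,0,0]],[[-0.005,0,0],[0,0,0]],[[-0.005,0,0],[0,0,0]]]'; python3 w.py
```

```text
time: 3.48
ee_pos: [0.6059, -0.0766, 0.0502]
eef_rot: [0.997, 0.083, 0.001, -0.0]
force: [-0.3, 4.2, 9.9]
grip_width: 0.0002
finger_force: 5.3
CARRIER mm [ -13.4 -152.1   50.2] yaw err deg 0.04 tilt [ 0.001  -0.0002] F [-0.3  4.2  9.9] t 3.48 w 0.0002 5.289594121277332
```

```bash
python3 - <<'E'
from h import *
a=manip.get_image("top")["color"];d=manip.get_image("scene")["color"]
c=np.hstack([cv2.resize(a[180:350,260:440],None,fx=2.2,fy=2.2),cv2.resize(d[150:320,230:410],None,fx=2.2,fy=2.2)]);cv2.imwrite("pics/s2.png",c[:,:,::-1])
E
python3 w.py
```

```text
CARRIER mm [ -13.8 -152.1   50.2] yaw err deg 0.04 tilt [ 0.0008 -0.0002] F [-0.3  2.7 10.2] t 3.58 w 0.0001 5.092238076031208
```

View pics/s2.png

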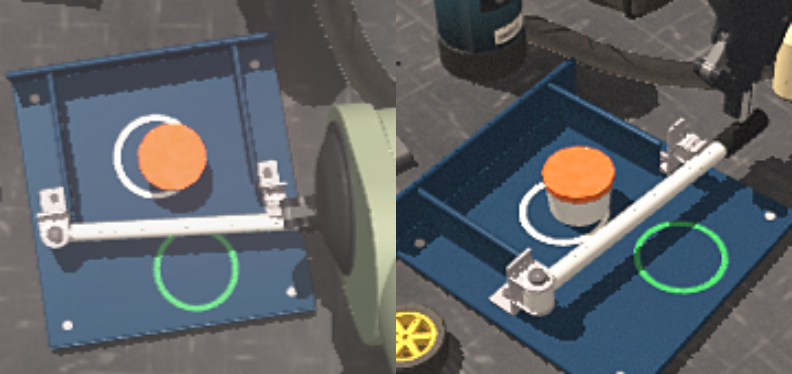

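The bar is out of the clip: the sleeve is ahead of the clip mouth and the fingers are at crop (745,100). There is some upward force, so I back off slightly, go 6 mm deeper and continue on the arc.

```bash
python3 -m handwheel '[[[0.006,0,0],[0,0,0]],[[0,0,0.004],[0,0,0]],[[0,0,0.003],[0,0,0]],[[-0.006,0,0],[0,0,0]],[[-0.010,-0.004,0],[0,0,0]],[[-0.014,-0.008,0],[0,0,0]],[[-0.014,-0.009,0],[0,0,0]],[[-0.012,-0.010,0],[0,0,0]],[[-0.012,-0.011,0],[0,0,0]],[[-0.012,-0.011,0],[0,0,0]]]'; python3 w.py
```

```text
time: 4.42
ee_pos: [0.5229, -0.037, 0.0424]
eef_rot: [0.997, 0.083, 0.0, 0.0]
force: [1.1, 0.5, 0.0]
grip_width: -0.0002
finger_force: 0.2
CARRIER mm [-88.7 -99.4  42.4] yaw err deg 0.01 tilt [0.0003 0.    ] F [1.1 0.5 0. ] t 4.42 w -0.0002 0.17495672218501568
```

```bash
python3 -m handwheel '[[[-0.013,-0.014,0],[0,0,0]],[[-0.013,-0.014,0],[0,0,0]],[[-0.010,-0.017,0],[0,0,0]],[[-0.010,-0.018,0],[0,0,0]],[[-0.009,-0.018,0],[0,0,0]],[[-0.003,-0.018,0],[0,0,0]],[[-0.003,-0.018,0],[0,0,0]],[[-0.003,-0.018,0],[0,0,0]],[[0,-0.02,0],[0,0,0]],[[0,0,0],[0,0,0]]]'; python3 w.py
```

```text
time: 5.25
ee_pos: [0.4343, 0.1086, 0.0424]
eef_rot: [0.996, 0.085, 0.0, -0.001]
force: [0.8, 1.0, -0.9]
grip_width: -0.0002
finger_force: 0.0
CARRIER mm [-152.1   58.9   42.4] yaw err deg 0.25 tilt [ 0.0003 -0.0008] F [ 0.8  1.  -0.9] t 5.25 w -0.0002 0.0
```

```bash
python3 -m handwheel '[[[0,-0.012,0],[0,0,0]],[[0,-0.012,0],[0,0,0]],[[0,-0.010,0],[0,0,0]],[[0,-0.006,0],[0,0,0]],[[0,0,0],[0,0,0]],[[0,0.02,0],[0,0,0]],[[0,0.02,0],[0,0,0]],[[0,0,-0.03],[0,0,0]],[[0,0,-0.035],[0,0,0]],[[0,0,-0.035],[0,0,0]]]'; python3 w.py
python3 - <<'E'
from h import *
d=manip.get_image("scene")["color"];cv2.imwrite("pics/s3.png",cv2.resize(d[150:400,190:430],None,fx=2,fy=2)[:,:,::-1])
E
```

```text
time: 6.08
ee_pos: [0.4344, 0.1039, 0.143]
eef_rot: [0.997, 0.083, -0.001, 0.0]
force: [0.8, 0.1, 0.4]
grip_width: -0.0001
finger_force: 0.0
CARRIER mm [-152.8   54.2  143. ] yaw err deg -0.05 tilt [-0.0009  0.0003] F [0.8 0.1 0.4] t 6.08 w -0.0001 0.0
```

View pics/s3.png

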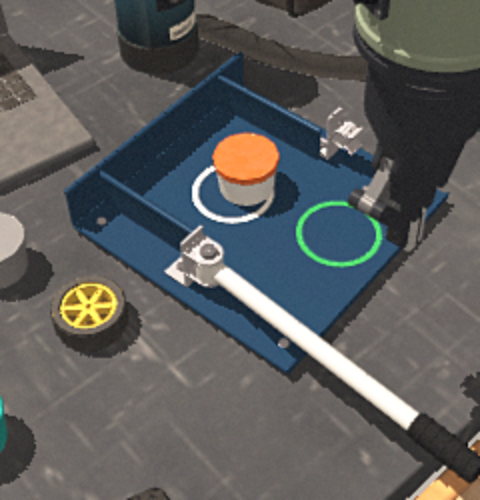

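The bar stands open at about square, crop line (205,250) to (470,460), and the tub hasn't moved (245,165). I check the angle and re-measure the tub and ring while moving above the tub.

```bash
python3 - <<'E'
from h import *
d=manip.get_image("scene")
a=ray(d,(190+208/2,150+252/2),.072);b=ray(d,(190+414/2,150+424/2),.046);h=np.array([.5775,.1743]);e=b[:2]-h
print("bar theta",np.pi/2+ (np.arctan2(e[1],e[0])-(.166+np.pi))%(-2*np.pi) if 0 else np.degrees(np.arctan2(e[1],e[0])-.166), a)
c,s=np.cos(.166),np.sin(.166)
for nm,k,z in(("lid",ORANGE,.05),("ring",GREEN,.012)):
    u,_=cen(mask(d,*k,BS));X=ray(d,u,z)[:2]-[.594,.0757];print(nm,u,1e3*np.array([c*X[0]+s*X[1],-s*X[0]+c*X[1]]))
E
python3 -m handwheel '[[[0.0256,0.0083,0],[0,0,0]],[[0.0256,0.0083,0],[0,0,0]],[[0.0256,0.0083,0],[0,0,0]],[[0.0256,0.0083,0],[0,0,0]],[[0.0256,0.0083,0],[0,0,0]],[[0.0256,0.0083,0],[0,0,0]],[[0.0256,0.0083,0],[0,0,0]],[[0.0256,0.0083,0],[0,0,0]],[[0,0,0],[0,0,0]],[[0,0,0],[0,0,0]]]' 0 20; python3 w.py
```

```text
bar theta -185.24508240100133 [0.56958867 0.18059112 0.072     ]
lid [312.47011753 229.13628407] [ 52.01215479 -11.15282233]
ring [358.98825655 266.46401686] [-51.48023219 -18.64654245]
time: 7.02
ee_pos: [0.6482, 0.0724, 0.1411]
eef_rot: [0.997, 0.082, -0.0, 0.0]
force: [-0.1, 0.9, -0.5]
grip_width: 0.0855
finger_force: 0.0
CARRIER mm [ 53.  -12.2 141.1] yaw err deg -0.05 tilt [-0.0005  0.0002] F [-0.1  0.9 -0.5] t 7.02 w 0.0855 0.0
```

Bar angle is about 95°, good. I descend over the tub, with the target lateral position unchanged.

```bash
python3 -m handwheel '[[[0,0,0.016],[0,0,0]],[[0,0,0.016],[0,0,0]],[[-0.001,0,0.016],[0,0,0]],[[0,0,0.015],[0,0,0]],[[0,0,0.012],[0,0,0]],[[0,0,0.01],[0,0,0]],[[0,0,0.008],[0,0,0]],[[0,0,0.005],[0,0,0]],[[0,0,0],[0,0,0]],[[0,0,0],[0,0,0]]]'; python3 w.py;  python3 -m handwheel '[[[0,0,0],[0,0,0]],[[0,0,0],[0,0,0]],[[0,0,0],[0,0,0]],[[0,0,0],[0,0,0]],[[0,0,0],[0,0,0]],[[0,0,0],[0,0,0]],[[0,0,0],[0,0,0]],[[0,0,0],[0,0,0]],[[0,0,0],[0,0,0]],[[0,0,0],[0,0,0]]]' 255 20; python3 w.py
```

```text
time: 7.85
ee_pos: [0.6471, 0.0735, 0.0443]
eef_rot: [0.997, 0.083, 0.0, -0.0]
force: [-0.2, -0.1, -0.0]
grip_width: 0.0853
finger_force: 0.0
CARRIER mm [ 52.  -10.9  44.3] yaw err deg 0.03 tilt [ 0.0001 -0.    ] F [-0.2 -0.1 -0. ] t 7.85 w 0.0853 0.0
time: 8.68
ee_pos: [0.6515, 0.074, 0.0491]
eef_rot: [0.997, 0.083, 0.005, -0.0]
force: [1.3, -0.9, 48.6]
grip_width: 0.0003
finger_force: 24.5
CARRIER mm [ 56.4 -11.2  49.1] yaw err deg 0.01 tilt [ 0.0051 -0.0003] F [ 1.3 -0.9 48.6] t 8.68 w 0.0003 24.53040814769338
```

Run:
```python
from h import *
a=manip.get_image("top")["color"];d=manip.get_image("scene")["color"]
c=np.hstack([cv2.resize(a[180:350,260:440],None,fx=2.2,fy=2.2),cv2.resize(d[130:300,230:410],None,fx=2.2,fy=2.2)]);cv2.imwrite("pics/s4.png",c[:,:,::-1])
```

```text
(no output)
```

View pics/s4.png

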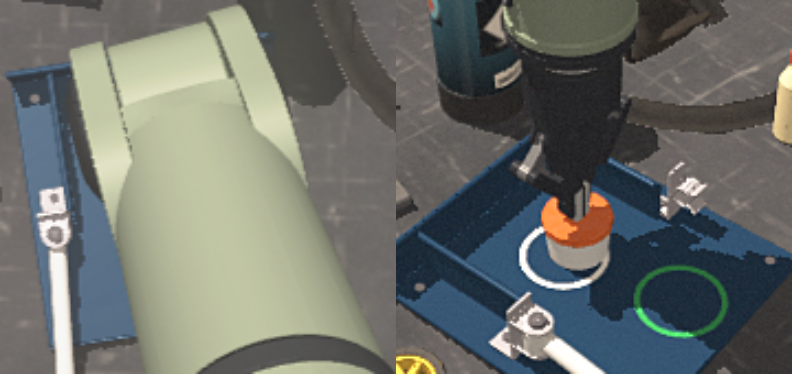

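The fingers shut on top of the lid (crop 575,200), so the real fingertips sit higher than stated: about level with the reported TCP height when shut. The tub still stands. I lift off, open and re-measure.

```bash
python3 -m handwheel '[[[0,0,-0.01],[0,0,0]],[[0,0,-0.02],[0,0,0]],[[0,0,-0.025],[0,0,0]],[[0,0,0],[0,0,0]],[[0,0,0],[0,0,0]],[[0,0,0],[0,0,0]],[[0,0,0],[0,0,0]],[[0,0,0],[0,0,0]],[[0,0,0],[0,0,0]],[[0,0,0],[0,0,0]]]' 255; python3 w.py
python3 - <<'E'
from h import *
d=manip.get_image("scene")
c,s=np.cos(.166),np.sin(.166)
m=mask(d,*ORANGE,BS);m=cv2.morphologyEx(m,cv2.MORPH_OPEN,np.ones((2,2)));u,k=cen(m);X=ray(d,u,.05)[:2]-[.594,.0757];print(u,cv2.boundingRect(k),1e3*np.array([c*X[0]+s*X[1],-s*X[0]+c*X[1]]))
cv2.imwrite("pics/s5.png",cv2.resize(d["color"][130:300,230:410],None,fx=3,fy=3)[:,:,::-1])
print("tip proj for TCP",proj(d,manip.get_obs()["ee_pos"]))
E
```

```text
time: 9.62
ee_pos: [0.6468, 0.0735, 0.0986]
eef_rot: [0.997, 0.083, -0.0, 0.0]
force: [0.3, -0.2, 0.6]
grip_width: -0.0
finger_force: 0.0
CARRIER mm [ 51.7 -10.9  98.6] yaw err deg 0.03 tilt [-0.0004  0.    ] F [ 0.3 -0.2  0.6] t 9.62 w -0.0 0.0
[312.98269375 229.9884625 ] (297, 217, 33, 27) [ 49.85701691 -10.03811191]
tip proj for TCP [312.00442458 210.2870549 ]
```

View pics/s5.png

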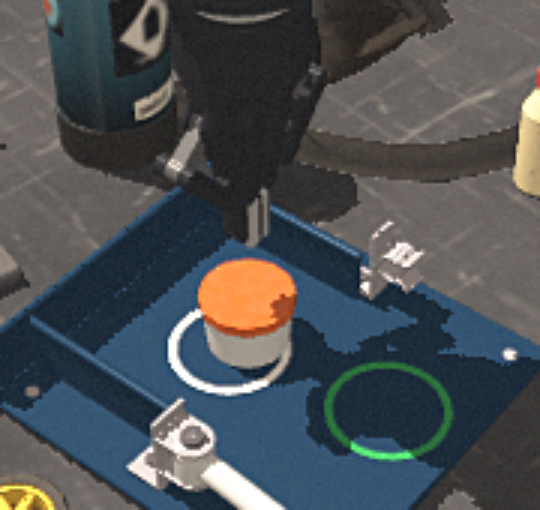

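The visible fingertip (crop 255,243) coincides with the projected TCP (246,241), so fingertips are about at the TCP. The tub is upright at about (51,-11). I open, and go down to TCP z ≈ 24 mm.

```bash
python3 -m handwheel '[[[0,0,0],[0,0,0]],[[0,0,0],[0,0,0]],[[0,0,0],[0,0,0]],[[0,0,0],[0,0,0]],[[0,0,0],[0,0,0]],[[0,0,0],[0,0,0]],[[0,0,0.015],[0,0,0]],[[0,0,0.015],[0,0,0]],[[0,0,0.01],[0,0,0]],[[0,0,0.008],[0,0,0]]]' 0 20; python3 w.py;  python3 -m handwheel '[[[0,0,0.006],[0,0,0]],[[0,0,0.006],[0,0,0]],[[0,0,0.005],[0,0,0]],[[0,0,0.005],[0,0,0]],[[0,0,0.003],[0,0,0]],[[0,0,0],[0,0,0]],[[0,0,0],[0,0,0]],[[0,0,0],[0,0,0]],[[0,0,0],[0,0,0]],[[0,0,0],[0,0,0]]]'; python3 w.py
```

```text
time: 10.5
ee_pos: [0.6466, 0.0734, 0.0501]
eef_rot: [0.997, 0.083, -0.0, 0.0]
force: [0.2, 0.8, 0.2]
grip_width: 0.0852
finger_force: 0.0
CARRIER mm [ 51.5 -10.9  50.1] yaw err deg 0.03 tilt [-0.0004  0.    ] F [0.2 0.8 0.2] t 10.5 w 0.0852 0.0
time: 11.33
ee_pos: [0.6471, 0.0735, 0.0264]
eef_rot: [0.997, 0.083, 0.0, -0.0]
force: [0.6, 0.2, -0.2]
grip_width: 0.0857
finger_force: 0.0
CARRIER mm [ 52.  -10.9  26.4] yaw err deg 0.03 tilt [ 0.0002 -0.0001] F [ 0.6  0.2 -0.2] t 11.33 w 0.0857 0.0
```

```bash
python3 -m handwheel '[[[0,0,0],[0,0,0]],[[0,0,0],[0,0,0]],[[0,0,0],[0,0,0]],[[0,0,0],[0,0,0]],[[0,0,0],[0,0,0]],[[0,0,0],[0,0,0]],[[0,0,0],[0,0,0]],[[0,0,0],[0,0,0]],[[0,0,0],[0,0,0]],[[0,0,0],[0,0,0]]]' 90 20; python3 w.py
```

```text
time: 12.17
ee_pos: [0.6472, 0.0735, 0.0265]
eef_rot: [0.997, 0.083, 0.0, -0.0]
force: [-1.7, -0.0, 5.2]
grip_width: 0.0589
finger_force: 20.8
CARRIER mm [ 52.1 -10.9  26.5] yaw err deg 0.03 tilt [ 0.0002 -0.    ] F [-1.7 -0.   5.2] t 12.17 w 0.0589 20.81598591785223
```

```bash
python3 -m handwheel '[[[-0.005,0.001,0],[0,0,0]],[[-0.010,0.001,0],[0,0,0]],[[-0.013,0.001,0],[0,0,0]],[[-0.015,0.001,0],[0,0,0]],[[-0.015,0.001,0],[0,0,0]],[[-0.015,0.001,0],[0,0,0]],[[-0.012,0.001,0],[0,0,0]],[[-0.009,0.001,0],[0,0,0]],[[-0.006,0.0005,0],[0,0,0]],[[-0.003,0,0],[0,0,0]]]'; python3 -m handwheel '[[[0,0,0],[0,0,0]],[[0,0,0],[0,0,0]],[[0,0,0],[0,0,0]],[[0,0,0],[0,0,0]],[[0,0,0],[0,0,0]],[[0,0,0],[0,0,0]],[[0,0,0],[0,0,0]],[[0,0,0],[0,0,0]],[[0,0,0],[0,0,0]],[[0,0,0],[0,0,0]]]' 0; python3 w.py
```

```text
time: 13.0
ee_pos: [0.5467, 0.0478, 0.0265]
eef_rot: [0.997, 0.083, 0.0, 0.0]
force: [2.1, -0.9, 4.6]
grip_width: 0.0586
finger_force: 21.8
time: 13.83
ee_pos: [0.5468, 0.048, 0.0261]
eef_rot: [0.997, 0.083, 0.0, -0.0]
force: [0.2, 0.6, -0.3]
grip_width: 0.0854
finger_force: 0.0
CARRIER mm [-51.1 -19.5  26.1] yaw err deg 0.03 tilt [ 0. -0.] F [ 0.2  0.6 -0.3] t 13.83 w 0.0854 0.0
```

```bash
python3 -m handwheel '[[[0,0,-0.01],[0,0,0]],[[0,0,-0.02],[0,0,0]],[[0,0,-0.03],[0,0,0]],[[0,0,-0.03],[0,0,0]],[[0,0,-0.03],[0,0,0]],[[0,0,-0.03],[0,0,0]],[[0,0,-0.03],[0,0,0]],[[0,0,-0.02],[0,0,0]],[[0,0.02,0],[0,0,0]],[[0,0.03,0],[0,0,0]]]'; python3 -m handwheel '[[[0,0.03,0],[0,0,0]],[[0,0.03,0],[0,0,0]],[[0,0.03,0],[0,0,0]],[[0,0.03,0],[0,0,0]],[[0,0.03,0],[0,0,0]],[[0,0.03,0],[0,0,0]],[[0,0.03,0],[0,0,0]],[[0,0.03,0],[0,0,0]],[[0,0.03,0],[0,0,0]],[[0,0,0],[0,0,0]]]'; python3 w.py
python3 - <<'E'
from h import *
a=manip.get_image("top");d=manip.get_image("scene");c,s=np.cos(.166),np.sin(.166)
for n,i,b,z in(("top",a,BT,.054),("scene",d,(215,170,420,340),.05)):
    m=mask(i,*ORANGE,b);u,k=cen(m);X=ray(i,u,z)[:2]-[.594,.0757];print(n,u,cv2.boundingRect(k),1e3*np.array([c*X[0]+s*X[1],-s*X[0]+c*X[1]]))
cv2.imwrite("pics/s6.png",np.hstack([cv2.resize(a["color"][190:380,240:430],None,fx=2.1,fy=2.1),cv2.resize(d["color"][180:370,225:415],None,fx=2.1,fy=2.1)])[:,:,::-1])
E
```

```text
time: 14.67
ee_pos: [0.5555, 0.0008, 0.2285]
eef_rot: [0.996, 0.085, 0.002, -0.001]
force: [1.2, -0.2, -0.7]
grip_width: 0.0857
finger_force: 0.0
time: 15.5
ee_pos: [0.5989, -0.274, 0.2266]
eef_rot: [0.997, 0.08, -0.0, 0.001]
force: [0.1, -0.3, 0.3]
grip_width: 0.0852
finger_force: 0.0
CARRIER mm [ -53.  -345.7  226.6] yaw err deg -0.3 tilt [-0.0002  0.0014] F [ 0.1 -0.3  0.3] t 15.5 w 0.0852 0.0
top [349.56104252 301.81847279] (335, 287, 31, 31) [-50.24118781 -21.3628956 ]
scene [359.62940917 252.4845679 ] (343, 239, 35, 28) [-50.50104065 -18.6248228 ]
```

View pics/s6.png

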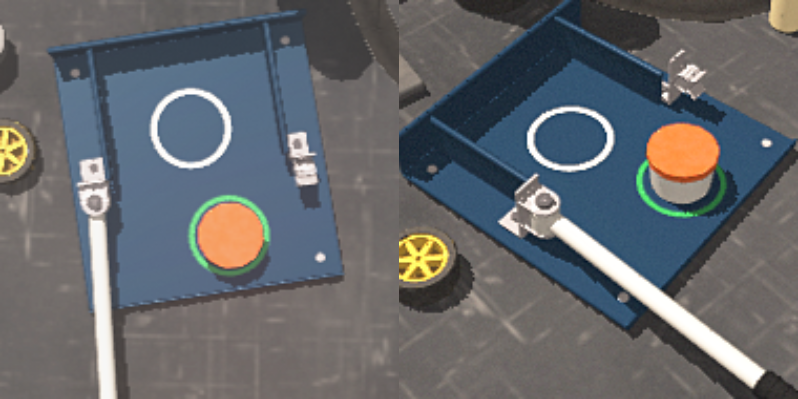

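The tub (top-crop 231,235; scene-crop 683,165) stands upright inside the green ring, within about 1.5 mm of its centre in both views. The bar is past square and the robot is clear, so I hand in.

```bash
python3 -c "
from plant import manip
print(manip.sign_off())"
```

```text
the job is handed in; nothing more can be done
None
```

The job is handed in: the bar is unclipped and open at about 95°, the tub stands upright within about 1.5 mm of the green ring's centre, and the arm kept clear of the bystanders; on the first grasp the fingers shut on the lid instead of round it and pressed down with about 49 N, moving the tub by 2 mm at most.

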